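# Weigh a bowl of potatoes on the baker's scale

### The arm

A 6-joint arm with a two-finger parallel gripper is mounted at the origin on the work surface. World frame = base frame: x ahead of the robot, y to its left, z up, the work surface at z = 0. Lengths are in m, angles in rad, forces in N, time in s.
With the tool pointing down it reaches from about 0.25 to 0.775 m from the base axis. Payload 4 kg.
Tool frame: the origin (TCP) lies on the centre line of the jaws, within the pads' length; the fingertips stand 17 mm ahead of it and the grasp point (between the pads) lies 2 mm behind it; z points along the fingers, y is the line along which they close (so a half turn about z gives the same grasp; the last joint's range is limited). The gripper opens to 94 mm and grips with 3 to 60 N. Pads are 16 mm wide; open, the fingers measure 119 mm over their backs; the gripper's body (75 mm by 177 mm) begins 78 mm behind the grasp point.
Start: joints at [-1.256, 0.087, 1.371, -0, 1.684, -0.103], TCP at [0.223, -0.503, 0.223] pointing down, gripper open.
Joint ranges: [-3.1, 3.1], [-0.76, 2.03], [0.27, 2.55], [-1.08, 4.22], [0.17, 2.65], [-2.57, 2.57]. Speed limits (rad/s): [2.79, 2.79, 3.14, 3.14, 3.14, 3.14].

### API

Orientations are given as [roll, pitch, yaw] about the fixed x, y, z axes, in that order (R = Rz(yaw) Ry(pitch) Rx(roll)).
In Python, from bench import robot gives the robot as it stands.
- The arm moves only by the tool servo_tool, never from a script. Its argument "plan" is a list of rows, each a list of 7 numbers: the shift along the tool's x, y, z normalised to -1 to 1, where 1 is 0.1 m, then the turn, a rotation vector about the tool's x, y, z normalised to -1 to 1, where 1 is pi/2 rad, then the finger opening in mm, from 0 to 94. In form: [[x, y, z, ax, ay, az, gripper], ...]. A call has 1 to 12 rows; each row is the pose to reach, as a shift and turn from the pose commanded when the call began, along the tool's axes at that moment; what a row does not reach only later rows make up. A row lasts 1/12 s, in which the tool goes at most 41.7 mm and 7.16 degrees, less where a joint would pass 70% of its speed; a pose out of reach is approached as far as the arm can. A call with a number of a shift or a turn outside -1 to 1 is refused whole. A call with a gripper value outside its range is refused whole. The fingers move at their own pace and stop on an object; the grip force is fixed at half the most. Time passes only in rows, so rows that repeat a pose let the fingers close. It gives the time, the measured TCP pose, the force, the opening and the grip force at its end, in the units of the state.
- robot.get_obs(): the state, without advancing time (a new reading comes with each control period).
- robot.snapshot(name): name is "scene" or "side" or "wrist"; returns the picture (480x640x3 uint8, red, green, blue); there is no depth.
- robot.camera_params(name): a dict with "camera_matrix" (3x3 intrinsics, pixels), "rvec" (rotation vector, rad) and "tvec" (3), from world to camera coordinates, as OpenCV has them; the wrist camera has in their place "tool_from_camera" (4x4, takes a point from camera to tool coordinates, whose origin is the TCP and whose axes are the flange's). Camera axes: x right, y down, z forward; pixel columns grow to the right and rows downward; lengths in m; the calibration is good to about 2 mm. A picture is of the moment at which its call begins: read the wrist's pose just before it. camera_params takes no time and is no camera call.
- robot.close_job(): hands the job in; it is judged then, once.
Trained networks look in the newest picture that a camera, given by its name, has taken for a name from the list of things; names that differ only in an ending like _2 or _b are one class to them, and where a whole thing is asked for, a point or a joint stands for the part that bears it (a point fixed in the world has none). Each returns a list of dicts, best first, with "conf" (0 to 1); they miss things now and then, are a little off and sometimes report something else, mostly with a low value. They report only what shows in the picture. A call takes as long as a camera call. They do not tell look-alikes from the thing itself.
- robot.find_in(thing, camera): "extent" ([centre column, centre row, width, height] in pixels, round what is visible of it).
The state is a dict: "time": time; "joint_positions": joint angles; "qvel": joint speeds; "joint_torque": joint torques, N m; "tool_pos": TCP position; "ee_rot": TCP orientation; "wrist_force": force on the tool from outside, world axes, zero at the start; "wrist_torque": the same for the moment, N m; "width": finger opening in m; "finger_force": force on a finger pad.
Only numpy, scipy, OpenCV 4.12 (cv2) and the standard library are available. Lean on these libraries where they do the work, as an engineer would, in place of code of your own. Each camera call takes 0.05 s, during which the arm holds its last target. There are 200 camera calls.

### The job

Weigh the bowl of potatoes on the scale: stand brass weights from the tray on the empty platform and slide the poise along its bar until the beam floats level, with the pointer at rest over the index line. The knife edges are delicate: press, push and squeeze the moving parts of the scale only gently (never over 12 N), set the weights down softly and upright, leave the weights you do not need standing in the tray, do not touch the bowl, and leave everything else as it is.

Things in the scene. Friction and masses are not known exactly. Their poses are not given: they have to be found in the camera images.
- scale: Fixed base of an even-arm baker's scale, blue-grey, 150 x 340 x 42 mm; mid column 34 mm wide, 180 mm high, with a white dial plate (top at 185 mm) and dark index line. Origin: centre of its underside, on the table. z up; -x is its front (robot's side, with the poise bar), +y the goods side, -y the weights side. Turned up to 0.2 rad.
- beam: Beam rocking about the scale's x axis, 75 mm up (origin); carries platforms 130 mm either side (kept horizontal; where a load stands does not matter), pointer, and poise bar: along y, 140 mm in front of the axis, 6 mm thick, top 82 mm up when level, end arms at 105 mm. Swings 0.07 rad either way to stops; starts on the goods-side stop; damped, settles in 1.5 s. Over 12 N harms its knife edges.
- pointer (a point): Tip of the red pointer on the beam, 120 mm above the rocking axis, just over the dial plate. Beam level: its y in the scale's frame is 0 (over the index line). It moves to +y when the goods are too heavy, to -y when weights and poise are too heavy: 1 mm per 2.4 g of difference, up to a stop 8.4 mm out (20 g).
- goods_pan (a point): Centre of the top of the goods platform (steel disc 124 mm wide, at the scale's +y side), 115 mm above the table when level, 9 mm lower at the start. The bowl stands on it.
- weight_pan (a point): Centre of the top of the weights platform (steel disc 124 mm wide, at the scale's -y side, empty), 115 mm above the table when level, 9 mm higher at the start. Pressed down to the level height, it pushes back with just the weight that is missing (9.81 N per kg, poise where it is); 9 mm further down it hits its stop. A weight set down faster than about 25 mm/s jolts it.
- poise (a joint): Slide of the brass poise along the bar, 0 to 0.15 m, growing towards the weights side (-y of the scale). 1 mm counts as 1 g on the weights side; with the poise at 0 and both platforms empty the beam is level. It stays where it is left; sliding it takes about 1 N.
- poise_top (a point): Centre of the top of the poise, a brass block 26 mm long along the bar, 24 mm wide across it, standing 24.5 mm above the top of the bar; this point is 31.5 mm above the bar's middle. With the poise at 0 it is 75 mm to the goods side of the scale's middle; its plain end faces can be pushed along the bar.
- bowl: Steel bowl of peeled potatoes (140 mm wide, about 72 mm high with the potatoes), standing on the goods platform; origin: centre of its underside. Its weight is unknown, between 260 and 620 g.
- tray: Low steel tray, 160 x 160 mm, rim 14 mm high, floor 4 mm; origin: centre of its underside, on the table at the robot's right. The four weights stand in it in a square of 72 mm, in any order.
- w500: Brass knob weight, 500 g: body 38 mm wide and 46 mm high, knob 22 mm wide from 50 to 68 mm up. Origin: centre of its underside, z up.
- w200a: Brass knob weight, 200 g: body 29 mm wide and 30 mm high, knob 18 mm wide from 34 to 49 mm up. Origin: centre of its underside, z up.
- w200b: Brass knob weight, 200 g: body 29 mm wide and 30 mm high, knob 18 mm wide from 34 to 49 mm up (the second of two alike). Origin: centre of its underside, z up.
- w100: Brass knob weight, 100 g: body 24 mm wide and 22 mm high, knob 15 mm wide from 26 to 40 mm up. Origin: centre of its underside, z up.
- knife: Kitchen knife, black handle, lying on the pink cutting board at the robot's left. Bystander; origin at the handle's end of the blade.
- potato_a: Peeled potato, 75 mm long, on the cutting board. Bystander.
- potato_b: Another peeled potato on the cutting board. Bystander.
- cup: Steel mug, 72 mm wide, 85 mm high, on the table at the left. Bystander; origin: centre of its underside.
- spoon: Wooden spoon lying on the table to the right behind the scale. Bystander.
- jar: Amber jar with a red cap, 60 mm wide, 85 mm high, on the table at the right, nearer the robot than the tray. Bystander; origin: centre of its underside.
Mind the look-alikes: they are no part of the job. What is shaped like the w200a but turquoise or white is not meant. There is more than one size of the tray; the job needs the larger.

How it is judged:
By the outcome, as a careful person would: the job done as asked, in the order asked, and still so for the second after the job is handed in, with the robot touching nothing.
It also fails if it takes over 72 s, if anything falls off the work surface, if the arm or the gripper's body presses on something with over 40 N, if the wrist force passes 120 N, or if a joint passes its speed limit or range.

## Working session

There is one attempt and no reset: what is moved stays moved. The work goes in short steps, Python scripts to look and compute and a tool call to move; the robot and the scene stay as the last step left them, time stands still between calls to the robot, and variables do not carry over. Pictures are saved under pics/ and viewed, at most 10 in all, crops included, and the job is handed in when it is done.

Besides the shell and the picture viewer there is one more tool, called as a command line: name --pt "numbers of a row" for each row, then --argument value for the rest. servo_tool: Moves the arm, as the interface text tells. Scaled input: -1 to 1 covers 0.1 m each way for a shift and pi/2 rad each way for a turn. Its arguments: {"type":"object","properties":{"plan":{"type":"array","items":{"type":"array","items":{"type":"number"}}}},"required":["plan"]}

```bash
ls; mkdir -p pics; python3 - <<'E'
from bench import robot
import cv2
o=robot.get_obs(); print(o)
for c in ["scene","side"]:
    im=robot.snapshot(c); cv2.imwrite(f"pics/{c}0.png",im[:,:,::-1])
    print(c,robot.camera_params(c))
    for t in ["scale","weight_pan","goods_pan","poise","pointer","tray","w500","w200a","w100","bowl","jar","cup"]:
        print(t,[(round(d["conf"],2),[round(x) for x in d["extent"]]) for d in robot.find_in(t,c)][:5])
print(robot.camera_params("wrist"))
E
```

```text
pics
{'time': 0.0, 'joint_positions': array([-1.25610418e+00,  8.79304793e-02,  1.37222177e+00, -2.54666788e-05,
        1.68356685e+00, -1.03102753e-01]), 'qvel': array([ 1.13508417e-03,  6.36653104e-05,  9.55748230e-04, -6.00584056e-05,
       -4.65911383e-07, -3.33759563e-04]), 'joint_torque': array([-5.66213712e-04, -3.40189075e+01, -3.02424681e+01,  7.17950170e-02,
        3.29814409e-02, -2.02635483e-04]), 'tool_pos': array([ 0.22299299, -0.50222522,  0.221334  ]), 'ee_rot': array([-3.13947490e+00, -1.93677438e-04,  4.17791854e-01]), 'wrist_force': array([-0.06133443,  0.13691708,  0.60025502]), 'wrist_torque': array([ 0.00119275, -0.02863674,  0.02253917]), 'finger_force': 0.0, 'width': 0.09379407993599545}
scene {'camera_matrix': array([[486.17667611,   0.        , 318.98359612],
       [  0.        , 486.17667611, 236.5210102 ],
       [  0.        ,   0.        ,   1.        ]]), 'rvec': array([ 1.1276398 ,  2.55515468, -0.77832191]), 'tvec': array([ 0.32083886, -0.26256728,  1.70272156])}
scale [(0.9, [314, 281, 118, 124]), (0.74, [433, 386, 72, 86])]
weight_pan [(0.93, [2
[... 1519 characters left out ...]
20, 29]), (0.56, [380, 376, 11, 17])]
bowl [(0.78, [356, 213, 39, 30])]
jar [(0.91, [295, 357, 26, 41]), (0.55, [356, 404, 13, 26])]
cup [(0.75, [265, 226, 21, 31])]
{'camera_matrix': array([[419.54604065,   0.        , 326.45424061],
       [  0.        , 419.54604065, 226.09309997],
       [  0.        ,   0.        ,   1.        ]]), 'tool_from_camera': array([[ 1.97666521e-04, -9.69554188e-01, -2.44876778e-01,
         7.02668614e-02],
       [ 9.99999606e-01, -2.02637106e-05,  8.87439020e-04,
         1.38568255e-03],
       [-8.65382331e-04, -2.44876857e-01,  9.69553802e-01,
        -1.62254098e-01],
       [ 0.00000000e+00,  0.00000000e+00,  0.00000000e+00,
         1.00000000e+00]])}
```

```bash
python3 - <<'E'
import cv2,numpy as np
a=cv2.imread("pics/scene0.png")[130:380,190:510]; b=cv2.imread("pics/side0.png")[180:480,220:460]
a=cv2.resize(a,None,fx=1.5,fy=1.5,interpolation=3)[:, :480]; 
a=cv2.resize(cv2.imread("pics/scene0.png")[130:350,190:410],(400,400),interpolation=3)
b=cv2.resize(cv2.imread("pics/side0.png")[190:470,230:430],(400,560),interpolation=3)
c=np.zeros((560,800,3),np.uint8); c[:400,:400]=a; c[:,400:]=b
cv2.imwrite("pics/v1.png",c)
E
```

```text
(no output)
```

View pics/v1.png

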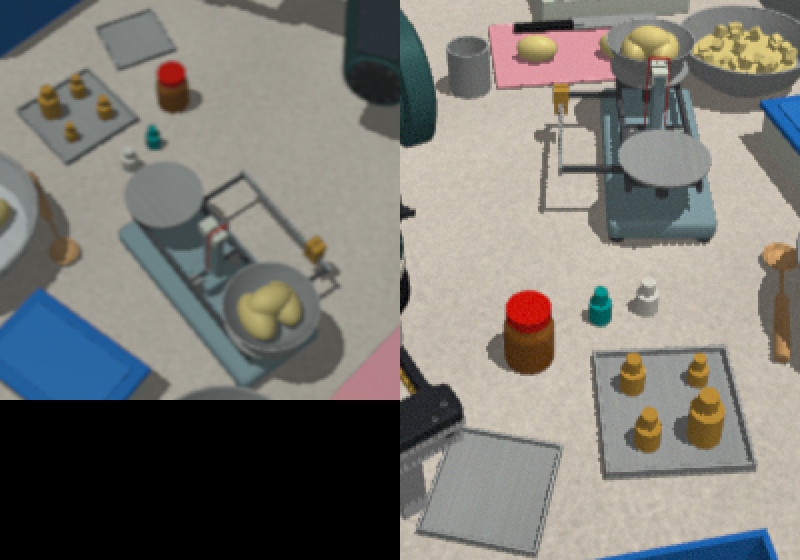

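The side view shows the four brass weights in the larger tray: w500 at (383,387), the 200s at (346,369) and (354,396), and w100 at (379,369). Look-alikes are the turquoise weight (330,340), the white weight (354,338) and the small empty tray (275,436). The poise is at (310,236), near the goods end of its bar.

```bash
cat > h.py <<'E'
import numpy as np, cv2
from bench import robot
from scipy.spatial.transform import Rotation as Ro
def cam(name):
    p=robot.camera_params(name); K=p["camera_matrix"]
    if name=="wrist":
        o=robot.get_obs(); T=np.eye(4); T[:3,:3]=Ro.from_euler("xyz",o["ee_rot"]).as_matrix(); T[:3,3]=o["tool_pos"]
        M=np.linalg.inv(T@p["tool_from_camera"]); return K,M[:3,:3],M[:3,3]
    return K,cv2.Rodrigues(p["rvec"])[0],p["tvec"]
def on_plane(name,uv,z,c=None):
    K,R,t=c or cam(name); d=R.T@np.linalg.inv(K)@[uv[0],uv[1],1]; C=-R.T@t
    return C+d*(z-C[2])/d[2]
def proj(name,P,c=None):
    K,R,t=c or cam(name); q=K@(R@np.asarray(P)+t); return q[:2]/q[2]
def tri(a,b):
    Pa=cam("scene");Pb=cam("side")
    X=cv2.triangulatePoints(Pa[0]@np.c_[Pa[1],Pa[2]],Pb[0]@np.c_[Pb[1],Pb[2]],np.array(a,float).reshape(2,1),np.array(b,float).reshape(2,1))
    return (X[:3]/X[3]).ravel()
E
python3 - <<'E'
from h import *
np.set_printoptions(precision=4,suppress=True)
for n,a,b,z in [("w500",(215.3,177.9),(383,387),.072),("200A",(232.9,171.3),(346,369),.053),("200B",(246.7,183.4),(354,396.5),.053),("w100",(228.5,199.3),(379.5,369),.044),("wpan",(280,237),(362,268.5),.124),("poise",(363.8,262),(310.5,234),.105),("dialtop",(308,248),(358,221),.19)]:
    print(n,tri(a,b),on_plane("scene",a,z),on_plane("side",b,z))
f=lambda x,y:(230+(x-400)/2,190+y/2)
print("base corners, side", [on_plane("side",f(*p),z) for p,z in [((608,237),0),((714,237),0)]])
g=lambda x,y:(190+x/1.818,130+y/1.818)
print("base corners, scene",[on_plane("scene",g(*p),z) for p,z in [((119,238),.0),((246,384),0)]])
print("tray side",[on_plane("side",f(*p),.014) for p in [(594,350),(726,346),(755,467),(604,476)]])
print("jar",[on_plane("side",f(529,297),.085)],"cup")
E
```

```text
w500 [ 0.542  -0.3903  0.07  ] [ 0.5442 -0.3894  0.072 ] [ 0.5398 -0.391   0.072 ]
200A [ 0.4838 -0.3521  0.0889] [ 0.4776 -0.3833  0.053 ] [ 0.4793 -0.3162  0.053 ]
200B [ 0.474  -0.349   0.0081] [ 0.4824 -0.3117  0.053 ] [ 0.4787 -0.3893  0.053 ]
w100 [ 0.5588 -0.3172  0.0369] [ 0.5621 -0.3123  0.044 ] [ 0.5561 -0.3225  0.044 ]
wpan [ 0.586  -0.05    0.1189] [ 0.5891 -0.0477  0.124 ] [ 0.5831 -0.0557  0.124 ]
poise [0.4818 0.1708 0.0995] [0.4831 0.1729 0.105 ] [0.4818 0.161  0.105 ]
dialtop [0.5981 0.0677 0.1968] [0.5931 0.0652 0.19  ] [0.6032 0.0766 0.19  ]
base corners, side [array([ 0.509 , -0.0639,  0.    ]), array([ 0.6544, -0.0896,  0.    ])]
base corners, scene [array([ 0.647 , -0.1053,  0.    ]), array([0.6952, 0.2218, 0.    ])]
tray side [array([ 0.4473, -0.2656,  0.014 ]), array([ 0.6032, -0.2877,  0.014 ]), array([ 0.5813, -0.4459,  0.014 ]), array([ 0.4244, -0.4275,  0.014 ])]
jar [array([ 0.3755, -0.2353,  0.085 ])] cup
```

servo_tool --pt "1 0 0 0 0 0.36 60" --pt "1 0 0 0 0 0.36 60" --pt "1 0 0 0 0 0.36 60" --pt "1 0 0 0 0 0.36 60" --pt "1 0 0 0 0 0.36 60"

```text
time: 1.72
tool_pos: [0.316, -0.4613, 0.2224]
ee_rot: [-3.142, -0.0, -0.15]
wrist_force: [0.5, 0.1, 0.3]
width: 0.0638
finger_force: 0.0
```

servo_tool --pt "0.92 -0.68 0 0 0 0 60" --pt "0.92 -0.68 0 0 0 0 60" --pt "0.92 -0.68 0 0 0 0 60"

```text
time: 1.97
tool_pos: [0.4174, -0.4072, 0.2226]
ee_rot: [-3.141, -0.001, -0.148]
wrist_force: [0.4, -1.1, 0.2]
width: 0.0598
finger_force: 0.0
```

servo_tool --pt "0.92 -0.68 0 0 0 0 60" --pt "0.92 -0.68 0 0 0 0 60" --pt "0.92 -0.68 0 0 0 0 60" --pt "0.92 -0.68 0 0 0 0 60"

```text
time: 2.3
tool_pos: [0.5211, -0.3509, 0.2216]
ee_rot: [-3.139, -0.001, -0.141]
wrist_force: [-0.2, 0.6, -0.5]
width: 0.0602
finger_force: 0.0
```

```bash
python3 - <<'E'
from h import *
np.set_printoptions(precision=4,suppress=True)
c=cam("wrist");o=robot.get_obs();print(o["time"],o["tool_pos"],o["ee_rot"],o["wrist_force"])
im=robot.snapshot("wrist"); cv2.imwrite("pics/w1.png",im[:,:,::-1])
for t in ["w500","w200a","w100","tray"]:
    print(t,[(round(d["conf"],2),[round(x) for x in d["extent"]]) for d in robot.find_in(t,"wrist")][:5])
for n,P in dict(w500=(.542,-.39,.072),w2A=(.4785,-.386,.053),w2B=(.481,-.314,.053),w100=(.557,-.32,.044)).items(): print(n,proj("wrist",P,c))
E
```

```text
2.3 [ 0.5211 -0.3509  0.2216] [-3.1391 -0.0014 -0.1407] [-0.2271  0.5978 -0.509 ]
w500 [(0.78, [371, 174, 49, 50]), (0.67, [286, 166, 30, 25])]
w200a [(0.87, [179, 282, 45, 42]), (0.84, [294, 252, 32, 44]), (0.72, [159, 218, 47, 38]), (0.72, [373, 242, 34, 40]), (0.29, [139, 26, 244, 52])]
w100 [(0.78, [371, 174, 49, 50]), (0.67, [286, 166, 30, 25])]
tray [(0.69, [325, 207, 187, 179]), (0.69, [396, 390, 118, 127])]
w500 [372.6067 182.6648]
w2A [374.1087 255.6583]
w2B [287.7778 264.3219]
w100 [280.8727 171.4986]
```

View pics/w1.png

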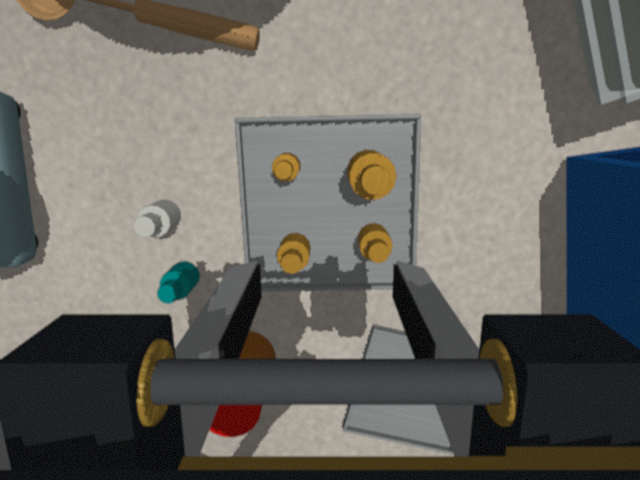

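The wrist view confirms the four brass weights in the larger tray. Knob tops are at w500 (376,180), the 200s at (376,247) and (292,260), and w100 (286,170). The white (152,222) and turquoise (178,284) look-alikes are outside it.

```bash
python3 - <<'E'
from h import *
np.set_printoptions(precision=4,suppress=True)
p=robot.camera_params("wrist");K=p["camera_matrix"];T=np.eye(4);T[:3,:3]=Ro.from_euler("xyz",[-3.1391,-.0014,-.1407]).as_matrix();T[:3,3]=[.5211,-.3509,.2216]
M=np.linalg.inv(T@p["tool_from_camera"]);c=(K,M[:3,:3],M[:3,3])
for n,uv,z in [("w500",(376,180),.072),("2A",(376,247),.053),("2B",(292,260),.053),("w100",(286,170),.044)]: print(n,on_plane("wrist",uv,z,c))
print("tray",np.mean([on_plane("wrist",uv,.014,c) for uv in [(236,119),(419,116),(413,286),(248,291)]],0))
o=robot.get_obs();print(o["tool_pos"],o["ee_rot"])
E
```

```text
w500 [ 0.5436 -0.3928  0.072 ]
2A [ 0.4857 -0.3884  0.053 ]
2B [ 0.4842 -0.3181  0.053 ]
w100 [ 0.5576 -0.3243  0.044 ]
tray [ 0.5162 -0.3537  0.014 ]
[ 0.5155 -0.3556  0.2226] [ 3.1411  0.0004 -0.1494]
```

servo_tool --pt "0.08 -1 0 0 0 0 0" --pt "0.08 -1 0 0 0 0 0" --pt "0.08 -1 0 0 0 0 0"

```text
time: 2.8
tool_pos: [0.5387, -0.2546, 0.2231]
ee_rot: [-3.14, -0.001, -0.148]
wrist_force: [-0.1, 0.1, 0.2]
width: 0.0435
finger_force: 0.0
```

servo_tool --pt "0.08 -1 0 0 0 0 0" --pt "0.08 -1 0 0 0 0 0" --pt "0.08 -1 0 0 0 0 0"

```text
time: 3.05
tool_pos: [0.5615, -0.1563, 0.2232]
ee_rot: [-3.14, -0.001, -0.147]
wrist_force: [0.1, -0.8, -0.8]
width: 0.0236
finger_force: 0.0
```

servo_tool --pt "0.08 -1 0 0 0 0 0" --pt "0.08 -1 0 0 0 0 0" --pt "0.08 -1 0 0 0 0 0" --pt "0.08 -1 0.3 0 0 0 0" --pt "0.08 -1 0.6 0 0 0 0" --pt "0.08 -1 0.7 0 0 0 0" --pt "0.08 -1 0.7 0 0 0 0" --pt "0.08 -1 0.7 0 0 0 0" --pt "0.08 -1 0.7 0 0 0 0"

```text
time: 3.8
tool_pos: [0.5853, -0.0626, 0.1547]
ee_rot: [3.141, -0.003, -0.149]
wrist_force: [-0.9, 0.7, 0.7]
width: 0.0002
finger_force: 0.0
```

```bash
cat > f.py <<'E'
from h import *
np.set_printoptions(precision=4,suppress=True)
F=[]
import sys
for i in range(int(sys.argv[1])):
    im=robot.snapshot("wrist"); o=robot.get_obs(); F.append(o["wrist_force"])
print(o["time"],o["tool_pos"],o["ee_rot"],"F",np.mean(F,0),np.std(F,0),o["width"])
cv2.imwrite(f"pics/{sys.argv[2]}.png",im[:,:,::-1])
E
python3 f.py 10 p1
```

```text
4.3 [ 0.5845 -0.0615  0.1526] [ 3.1415 -0.0002 -0.1476] F [0.1121 0.0674 0.1293] [0.1849 0.6664 0.4215] 0.00018863180308200886
```

servo_tool --pt "0 0 0.06 0 0 0 0" --pt "0 0 0.08 0 0 0 0" --pt "0 0 0.1 0 0 0 0" --pt "0 0 0.12 0 0 0 0" --pt "0 0 0.14 0 0 0 0" --pt "0 0 0.155 0 0 0 0" --pt "0 0 0.17 0 0 0 0" --pt "0 0 0.185 0 0 0 0" --pt "0 0 0.2 0 0 0 0" --pt "0 0 0.205 0 0 0 0" --pt "0 0 0.205 0 0 0 0" --pt "0 0 0.205 0 0 0 0"

```text
time: 5.3
tool_pos: [0.5842, -0.0617, 0.1318]
ee_rot: [3.141, 0.001, -0.148]
wrist_force: [-3.5, -0.5, 4.4]
width: 0.0002
finger_force: 2.3
```

```bash
python3 f.py 14 p2
```

```text
6.0 [ 0.5845 -0.0616  0.132 ] [ 3.1413 -0.0002 -0.1477] F [-3.9294 -1.0657  4.5516] [0.4417 0.4602 0.4866] 0.00021393786778377112
```

View pics/p2.png

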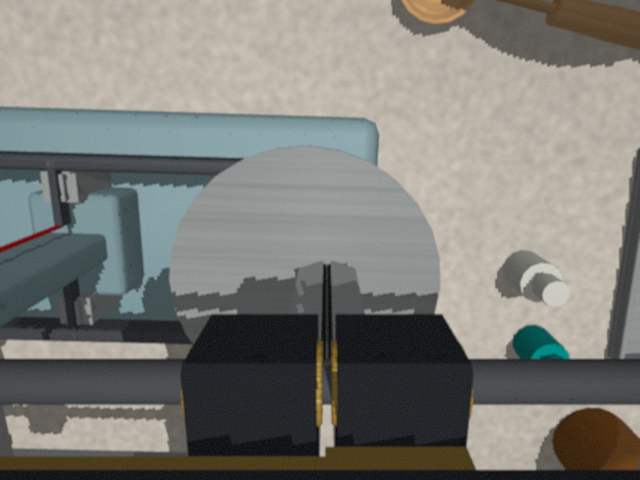

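The pan pushes back with about 4.42 N, so roughly 450 g is missing. I'll use both 200 g weights and set the poise to about 50. In the picture the pan centre is near (305,275).

servo_tool --pt "0 0 -0.02 0 0 0 0" --pt "0 0 -0.04 0 0 0 0" --pt "0 0 -0.06 0 0 0 0" --pt "0 0 -0.08 0 0 0 0" --pt "0 0 -0.1 0 0 0 0" --pt "-0.1 0.2 -0.4 0 0 0 40" --pt "-0.2 0.6 -0.58 0 0 0 40" --pt "-0.2 1 -0.58 0 0 0 40"

```text
time: 6.67
tool_pos: [0.5524, -0.1556, 0.1944]
ee_rot: [3.141, -0.01, -0.143]
wrist_force: [1.0, -0.6, 1.1]
width: 0.017
finger_force: 0.0
```

servo_tool --pt "-0.2 1 0 0 0 0 40" --pt "-0.2 1 0 0 0 0 40" --pt "-0.2 1 0 0 0 0 40"

```text
time: 6.92
tool_pos: [0.515, -0.2562, 0.1895]
ee_rot: [3.14, -0.002, -0.151]
wrist_force: [0.9, 0.1, -0.2]
width: 0.0369
finger_force: 0.0
```

servo_tool --pt "-0.21 0.69 0 0 0 0 40" --pt "-0.21 0.69 0.3 0 0 0 40" --pt "-0.21 0.69 0.7 0 0 0 40" --pt "-0.21 0.69 0.7 0 0 0 40" --pt "-0.21 0.69 0.7 0 0 0 40" --pt "-0.21 0.69 0.7 0 0 0 40" --pt "-0.21 0.69 0.7 0 0 0 40"

```text
time: 7.5
tool_pos: [0.4872, -0.3176, 0.1233]
ee_rot: [3.139, -0.006, -0.146]
wrist_force: [-0.1, 0.2, 0.3]
width: 0.0399
finger_force: 0.0
```

```bash
python3 f.py 1 g1; python3 - <<'E'
from h import *
np.set_printoptions(precision=4,suppress=True)
for t in ["w200a"]:
    print(t,[(round(d["conf"],2),[round(x) for x in d["extent"]]) for d in robot.find_in(t,"wrist")][:5])
o=robot.get_obs()
c=cam("wrist")
print("proj est top",proj("wrist",(.4842,-.3181,.053),c),"ideal under TCP",proj("wrist",(*o["tool_pos"][:2],.053),c))
# pan centre from press picture
p=robot.camera_params("wrist");K=p["camera_matrix"];T=np.eye(4);T[:3,:3]=Ro.from_euler("xyz",[3.1413,-.0002,-.1477]).as_matrix();T[:3,3]=[.5845,-.0616,.132]
M=np.linalg.inv(T@p["tool_from_camera"]);c2=(K,M[:3,:3],M[:3,3])
a,b,t=[on_plane("wrist",uv,.115,c2) for uv in [(170,272),(440,283),(305,146)]]
print(a,b,t,np.linalg.norm(a-b))
E
```

```text
7.55 [ 0.4872 -0.3177  0.1235] [ 3.1386 -0.0058 -0.1459] F [ 0.5081 -0.1767  0.3365] [0. 0. 0.] 0.03998141281064148
w200a [(0.96, [323, 244, 46, 56]), (0.88, [164, 286, 65, 55]), (0.77, [133, 200, 70, 52])]
proj est top [324.7732 252.0317] ideal under TCP [323.2502 247.6541]
[0.5991 0.0062 0.115 ] [ 0.5758 -0.1143  0.115 ] [ 0.6456 -0.0632  0.115 ] 0.1227952010271978
```

View pics/g1.png

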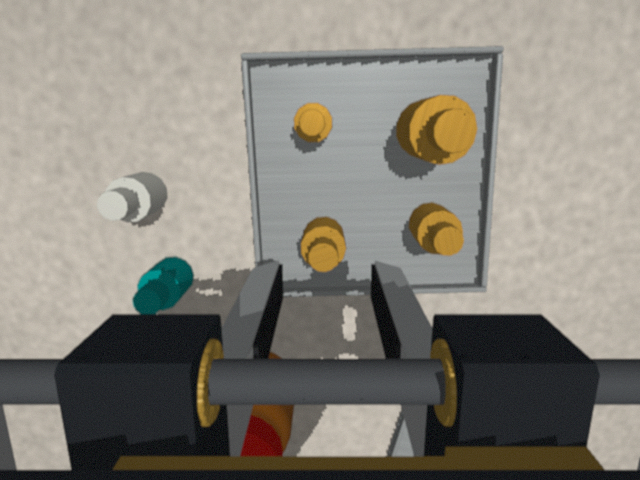

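servo_tool --pt "-0.03 -0.02 0.2 0 0 0 40" --pt "-0.03 -0.02 0.45 0 0 0 40" --pt "-0.03 -0.02 0.65 0 0 0 40" --pt "-0.03 -0.02 0.65 0 0 0 40" --pt "-0.03 -0.02 0.65 0 0 0 40" --pt "-0.03 -0.02 0.65 0 0 0 10" --pt "-0.03 -0.02 0.65 0 0 0 10" --pt "-0.03 -0.02 0.65 0 0 0 10" --pt "-0.03 -0.02 0.65 0 0 0 10" --pt "-0.03 -0.02 0.65 0 0 0 10" --pt "-0.03 -0.02 0.65 0 0 0 10"

```text
time: 8.52
tool_pos: [0.483, -0.3153, 0.0566]
ee_rot: [3.14, -0.003, -0.148]
wrist_force: [0.3, 1.4, 4.4]
width: 0.0167
finger_force: 30.0
```

```bash
python3 f.py 1 g2
```

```text
8.5667 [ 0.483  -0.3153  0.0565] [ 3.1405 -0.0026 -0.1477] F [0.0114 0.1761 5.4073] [0. 0. 0.] 0.016601671811219142
```

servo_tool --pt "0 0 -0.1 0 0 0 10" --pt "0 0 -0.35 0 0 0 10" --pt "0.1 -0.25 -0.65 0 0 0 10" --pt "0.2 -0.6 -0.9 0 0 0 10" --pt "0.3 -1 -1 0 0 0 10"

```text
time: 8.98
tool_pos: [0.5264, -0.2244, 0.1579]
ee_rot: [3.139, -0.005, -0.151]
wrist_force: [1.9, 0.2, -1.5]
width: 0.0169
finger_force: 30.0
```

servo_tool --pt "0.1 -0.4 -0.15 0 0 0 10" --pt "0.2 -0.8 -0.35 0 0 0 10" --pt "0.3 -1 -0.35 0 0 0 10"

```text
time: 9.23
tool_pos: [0.5709, -0.1259, 0.1926]
ee_rot: [-3.141, -0.004, -0.146]
wrist_force: [1.0, -0.7, -1.5]
width: 0.017
finger_force: 30.0
```

servo_tool --pt "0.1 -0.3 0 0 0 0 10" --pt "0.2 -0.6 0 0 0 0 10" --pt "0.28 -0.74 0 0 0 0 10" --pt "0.28 -0.74 0 0 0 0 10" --pt "0.28 -0.74 0 0 0 0 10" --pt "0.28 -0.74 0 0 0 0 10" --pt "0.28 -0.74 0 0 0 0 10"

```text
time: 9.82
tool_pos: [0.6077, -0.0611, 0.1889]
ee_rot: [3.141, 0.001, -0.15]
wrist_force: [-0.7, -0.5, -1.7]
width: 0.0169
finger_force: 30.0
```

```bash
python3 f.py 4 g3
```

```text
10.0167 [ 0.608  -0.0606  0.1893] [ 3.1413 -0.0001 -0.1493] F [ 0.0873  0.0058 -2.2496] [0.514  0.4125 0.4291] 0.016885944689922185
```

View pics/g3.png

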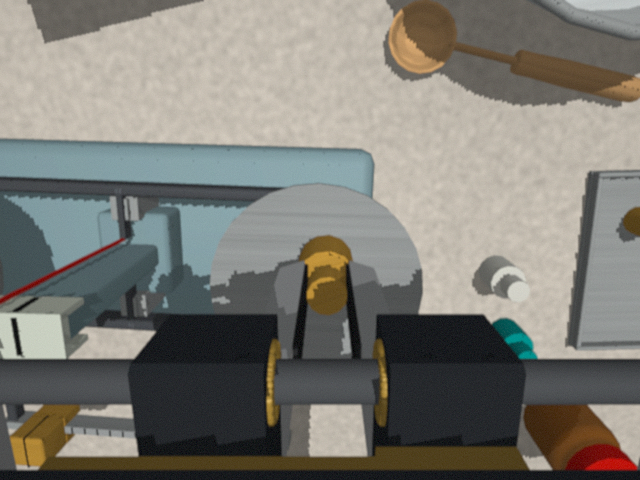

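The weight hangs upright over the pan (weight at 325,265; pan centre at 316,283). Setting it down now.

servo_tool --pt "0 0 0.02 0 0 0 10" --pt "0 0 0.04 0 0 0 10" --pt "0 0 0.06 0 0 0 10" --pt "0 0 0.075 0 0 0 10" --pt "0 0 0.085 0 0 0 10" --pt "0 0 0.095 0 0 0 10" --pt "0 0 0.105 0 0 0 10" --pt "0 0 0.115 0 0 0 10" --pt "0 0 0.12 0 0 0 10" --pt "0 0 0.12 0 0 0 10"

```text
time: 10.85
tool_pos: [0.6082, -0.0595, 0.177]
ee_rot: [3.142, 0.0, -0.148]
wrist_force: [-0.4, 0.6, -1.6]
width: 0.0171
finger_force: 30.0
```

```bash
python3 f.py 4 g4
```

```text
11.05 [ 0.6083 -0.0596  0.1773] [ 3.1415 -0.0003 -0.1477] F [ 0.1642 -0.4272 -2.0427] [0.4069 0.3616 0.3201] 0.0171781517497119
```

servo_tool --pt "0 0 0.007 0 0 0 10" --pt "0 0 0.014 0 0 0 10" --pt "0 0 0.02 0 0 0 10" --pt "0 0 0.02 0 0 0 10" --pt "0 0 0.02 0 0 0 10"

```text
time: 11.47
tool_pos: [0.6086, -0.0596, 0.176]
ee_rot: [3.141, -0.001, -0.148]
wrist_force: [-1.2, 1.0, 2.5]
width: 0.0168
finger_force: 30.0
```

```bash
python3 f.py 4 g4
```

```text
11.6667 [ 0.6085 -0.0596  0.1755] [ 3.1415 -0.0008 -0.1477] F [-0.3402  0.2417  2.5485] [0.2423 0.4647 0.7381] 0.016692883217904207
```

servo_tool --pt "0 0 -0.006 0 0 0 10" --pt "0 0 -0.006 0 0 0 36" --pt "0 0 -0.006 0 0 0 36" --pt "0 0 -0.006 0 0 0 36" --pt "0 0 -0.006 0 0 0 36" --pt "0 0 -0.2 0 0 0 36" --pt "0 0 -0.4 0 0 0 36" --pt "-0.1 0.4 -0.4 0 0 0 36" --pt "-0.19 0.8 -0.4 0 0 0 36" --pt "-0.19 0.86 -0.4 0 0 0 36"

```text
time: 12.5
tool_pos: [0.5751, -0.1467, 0.2156]
ee_rot: [3.138, 0.0, -0.153]
wrist_force: [0.4, -0.5, -0.9]
width: 0.036
finger_force: 0.0
```

servo_tool --pt "-0.1 0.4 0 0 0 0 40" --pt "-0.19 0.8 0 0 0 0 40" --pt "-0.19 0.86 0 0 0 0 40"

```text
time: 12.75
tool_pos: [0.5431, -0.2291, 0.2147]
ee_rot: [3.139, 0.001, -0.154]
wrist_force: [-0.1, 0.4, 0.5]
width: 0.04
finger_force: 0.0
```

servo_tool --pt "-0.1 0.4 0 0 0 0 40" --pt "-0.19 0.8 0 0 0 0 40" --pt "-0.19 0.86 0 0 0 0 40"

```text
time: 13.0
tool_pos: [0.5116, -0.3111, 0.2145]
ee_rot: [3.139, 0.002, -0.154]
wrist_force: [-0.5, 0.4, -0.4]
width: 0.04
finger_force: 0.0
```

servo_tool --pt "-0.1 0.4 0.1 0 0 0 40" --pt "-0.2 0.8 0.35 0 0 0 40" --pt "-0.2 0.85 0.7 0 0 0 40" --pt "-0.2 0.85 0.95 0 0 0 40" --pt "-0.2 0.85 0.95 0 0 0 40" --pt "-0.2 0.85 0.95 0 0 0 40" --pt "-0.2 0.85 0.95 0 0 0 40"

```text
time: 13.58
tool_pos: [0.483, -0.3873, 0.122]
ee_rot: [3.14, -0.002, -0.147]
wrist_force: [1.1, -0.1, 0.4]
width: 0.0402
finger_force: 0.0
```

```bash
python3 f.py 2 g5; python3 - <<'E'
from h import *
np.set_printoptions(precision=4,suppress=True)
o=robot.get_obs(); c=cam("wrist")
print("TCP",o["tool_pos"],"under TCP",proj("wrist",(*o["tool_pos"][:2],.053),c),"est",proj("wrist",(.481,-.387,.053),c))
im=cv2.imread("pics/g5.png"); hsv=cv2.cvtColor(im,cv2.COLOR_BGR2HSV)
m=cv2.inRange(hsv,(12,120,60),(25,255,255))
n,_,s,ce=cv2.connectedComponentsWithStats(m)
for i in range(1,n):
    if s[i,4]>150: print(s[i],ce[i])
E
```

```text
13.6833 [ 0.4835 -0.3878  0.1234] [ 3.1386 -0.0045 -0.1463] F [0.4883 0.4138 0.6479] [0.1347 0.0789 0.5736] 0.04021600997506919
TCP [ 0.4835 -0.3878  0.1234] under TCP [323.2325 247.4698] est [322.5007 251.7258]
[ 283  107   67   69 3567] [315.587  141.1623]
[ 176  114   48   39 1434] [199.9024 132.6757]
[ 305  213   45   53 1846] [327.3164 238.8429]
[ 196  339   27   88 1229] [206.6941 383.0675]
[ 431  339   26   87 1160] [445.8362 382.5578]
[ 114  447  489   23 7362] [388.2342 460.7277]
```

servo_tool --pt "0 0.02 0.2 0 0 0 40" --pt "0 0.02 0.45 0 0 0 40" --pt "0 0.02 0.64 0 0 0 40" --pt "0 0.02 0.64 0 0 0 40" --pt "0 0.02 0.64 0 0 0 40" --pt "0 0.02 0.64 0 0 0 10" --pt "0 0.02 0.64 0 0 0 10" --pt "0 0.02 0.64 0 0 0 10" --pt "0 0.02 0.64 0 0 0 10" --pt "0 0.02 0.64 0 0 0 10" --pt "0 0.02 0.64 0 0 0 10"

```text
time: 14.6
tool_pos: [0.4823, -0.3897, 0.0579]
ee_rot: [3.141, -0.003, -0.148]
wrist_force: [0.8, 1.2, 5.8]
width: 0.0169
finger_force: 30.0
```

```bash
python3 f.py 2 g6
```

```text
14.7 [ 0.4823 -0.3897  0.0579] [ 3.1407 -0.0026 -0.1475] F [0.1948 1.8261 5.8639] [0.27   0.0432 0.3932] 0.016774296466487773
```

servo_tool --pt "0 0 -0.1 0 0 0 10" --pt "0 0 -0.35 0 0 0 10" --pt "0.03 -0.2 -0.65 0 0 0 10" --pt "0.07 -0.5 -0.9 0 0 0 10" --pt "0.07 -0.86 -1 0 0 0 10"

```text
time: 15.12
tool_pos: [0.5022, -0.3073, 0.1603]
ee_rot: [3.138, -0.006, -0.151]
wrist_force: [0.7, 0.3, -0.7]
width: 0.0171
finger_force: 29.9
```

servo_tool --pt "0.03 -0.4 -0.15 0 0 0 10" --pt "0.07 -0.8 -0.34 0 0 0 10" --pt "0.07 -0.86 -0.34 0 0 0 10"

```text
time: 15.37
tool_pos: [0.5226, -0.2172, 0.194]
ee_rot: [-3.141, -0.006, -0.143]
wrist_force: [0.0, -0.7, -1.3]
width: 0.017
finger_force: 29.9
```

servo_tool --pt "0.03 -0.4 0 0 0 0 10" --pt "0.07 -0.8 0 0 0 0 10" --pt "0.07 -0.86 0 0 0 0 10"

```text
time: 15.62
tool_pos: [0.5406, -0.1322, 0.1897]
ee_rot: [-3.138, 0.001, -0.142]
wrist_force: [0.6, -0.4, -1.9]
width: 0.0168
finger_force: 29.9
```

servo_tool --pt "0.03 -0.35 0 0 0 0 10" --pt "0.07 -0.65 0 0 0 0 10" --pt "0.07 -0.87 0 0 0 0 10" --pt "0.07 -0.87 0 0 0 0 10" --pt "0.07 -0.87 0 0 0 0 10" --pt "0.07 -0.87 0 0 0 0 10" --pt "0.07 -0.87 0 0 0 0 10"

```text
time: 16.2
tool_pos: [0.5595, -0.0537, 0.1898]
ee_rot: [3.141, 0.001, -0.149]
wrist_force: [0.8, 0.4, -2.8]
width: 0.0171
finger_force: 29.9
```

```bash
python3 f.py 3 g7
```

```text
16.35 [ 0.5597 -0.0535  0.1901] [ 3.1412  0.0001 -0.1494] F [ 0.0211 -0.2508 -2.3862] [0.2337 0.6433 0.3255] 0.016902403595913527
```

View pics/g7.png

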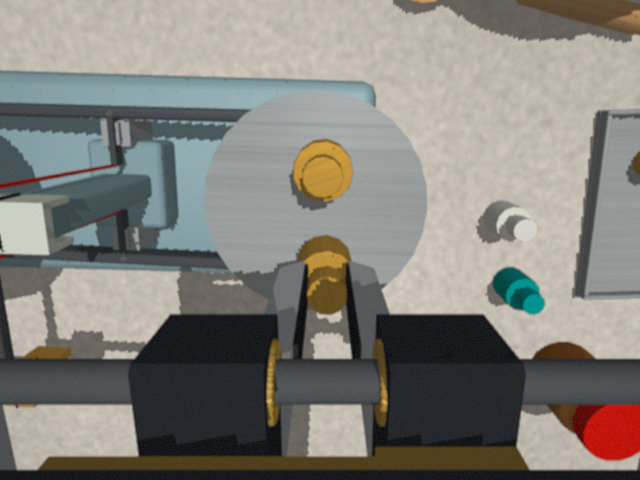

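servo_tool --pt "0 0 0.02 0 0 0 10" --pt "0 0 0.04 0 0 0 10" --pt "0 0 0.06 0 0 0 10" --pt "0 0 0.075 0 0 0 10" --pt "0 0 0.085 0 0 0 10" --pt "0 0 0.095 0 0 0 10" --pt "0 0 0.105 0 0 0 10" --pt "0 0 0.112 0 0 0 10" --pt "0 0 0.119 0 0 0 10" --pt "0 0 0.126 0 0 0 10" --pt "0 0 0.132 0 0 0 10" --pt "0 0 0.132 0 0 0 10"

```text
time: 17.35
tool_pos: [0.56, -0.0523, 0.1775]
ee_rot: [3.142, -0.001, -0.148]
wrist_force: [-0.9, 0.7, 0.9]
width: 0.0167
finger_force: 29.9
```

```bash
python3 f.py 4 g8
```

```text
17.55 [ 0.56   -0.0523  0.1773] [ 3.1416 -0.0007 -0.1476] F [-0.3654  0.1233  0.106 ] [0.502  0.3021 0.3749] 0.017239627925898605
```

servo_tool --pt "0 0 -0.002 0 0 0 36" --pt "0 0 -0.002 0 0 0 36" --pt "0 0 -0.002 0 0 0 36" --pt "0 0 -0.01 0 0 0 36" --pt "0 0 -0.15 0 0 0 36" --pt "0 0 -0.4 0 0 0 36" --pt "0 -0.2 -0.58 0 0 0 36" --pt "0 -0.6 -0.58 0 0 0 36" --pt "0 -0.9 -0.58 0 0 0 36"

```text
time: 18.3
tool_pos: [0.5741, 0.0378, 0.2373]
ee_rot: [-3.14, -0.004, -0.149]
wrist_force: [0.3, 0.6, -0.6]
width: 0.036
finger_force: 0.0
```

servo_tool --pt "-0.03 -0.3 0 0 0 0 50" --pt "-0.05 -0.45 0 0 0 0 50" --pt "-0.05 -0.45 0 0 0 0 50" --pt "-0.05 -0.45 0 0 0 0 50" --pt "-0.05 -0.45 0 0 0 0 50" --pt "-0.05 -0.45 0 0 0 0 50"

```text
time: 18.8
tool_pos: [0.5748, 0.0805, 0.2349]
ee_rot: [3.141, -0.0, -0.149]
wrist_force: [-0.5, 0.7, 0.7]
width: 0.0503
finger_force: 0.0
```

```bash
python3 f.py 2 d1; python3 - <<'E'
import cv2
im=cv2.imread("pics/d1.png"); cv2.imwrite("pics/d1c.png",cv2.resize(im[100:400,100:500],(800,600),interpolation=2))
E
```

```text
18.9 [0.5748 0.0806 0.235 ] [ 3.1412 -0.0001 -0.1497] F [-0.2264 -0.1566 -0.1071] [0.1582 0.0008 0.2481] 0.04998230286688627
```

View pics/d1c.png

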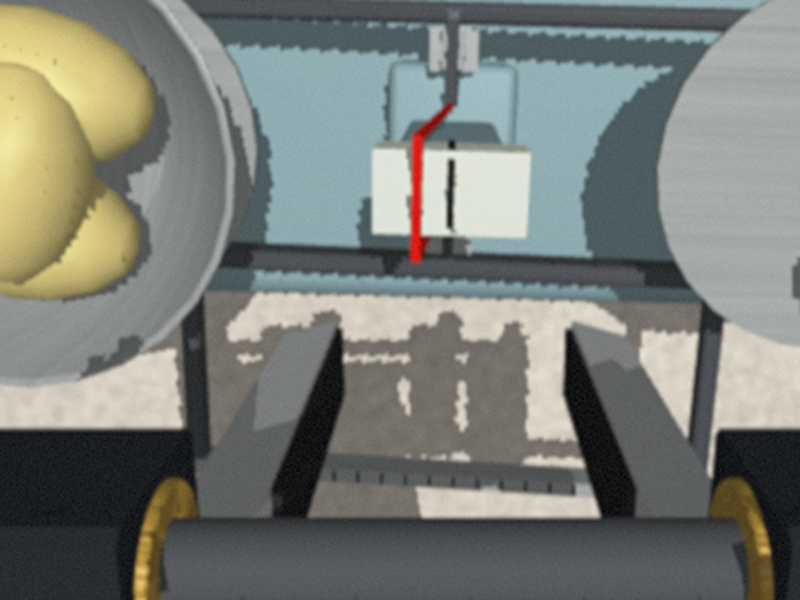

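The pointer (red, u≈308) is on the goods stop and the index line is at u≈325. Both 200s are loaded. Next: the poise.

servo_tool --pt "-0.3 -0.2 0 0 0 0 42" --pt "-0.65 -0.45 0 0 0 0 42" --pt "-1 -0.74 0 0 0 0 42"

```text
time: 19.15
tool_pos: [0.4895, 0.1651, 0.2346]
ee_rot: [3.141, 0.001, -0.152]
wrist_force: [-0.6, 1.2, -0.1]
width: 0.0421
finger_force: 0.0
```

servo_tool --pt "-0.08 0 0.3 0 0 0 42" --pt "-0.08 0 0.7 0 0 0 42" --pt "-0.08 0 0.7 0 0 0 42" --pt "-0.08 0 0.7 0 0 0 42" --pt "-0.08 0 0.7 0 0 0 42" --pt "-0.08 0 0.7 0 0 0 42"

```text
time: 19.65
tool_pos: [0.4849, 0.167, 0.1685]
ee_rot: [-3.139, -0.006, -0.149]
wrist_force: [0.7, 0.1, -0.4]
width: 0.0423
finger_force: 0.0
```

```bash
python3 f.py 2 q1; python3 - <<'E'
from h import *
np.set_printoptions(precision=4,suppress=True)
o=robot.get_obs(); c=cam("wrist"); print("under TCP at .1015",proj("wrist",(*o["tool_pos"][:2],.1015),c))
im=cv2.imread("pics/q1.png"); cv2.imwrite("pics/q1c.png",cv2.resize(im[160:400,160:480],(640,480),interpolation=2))
print([(round(d["conf"],2),[round(x) for x in d["extent"]]) for d in robot.find_in("poise","wrist")])
E
```

```text
19.75 [0.4846 0.1671 0.1682] [-3.1396 -0.0055 -0.1487] F [0.1748 0.3951 0.5855] [0.2457 0.187  0.089 ] 0.04215705441331631
under TCP at .1015 [323.7973 249.4613]
[(0.82, [316, 247, 41, 57])]
```

View pics/q1c.png

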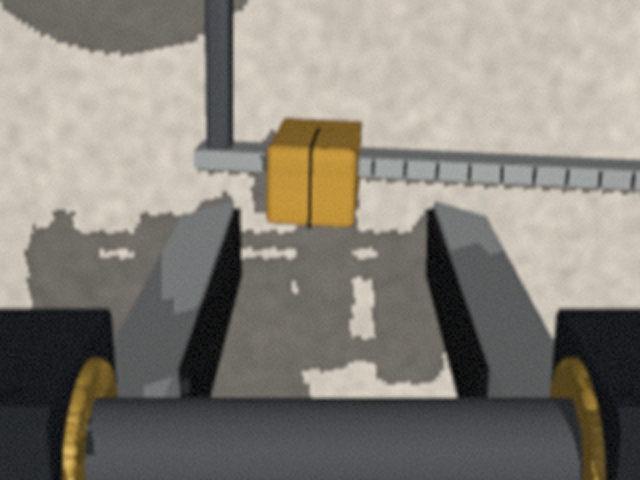

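Poise top is centred at (316,252), with no look-alikes nearby. It sits at about p=0 between the fingers. Descending to straddle it, then pushing gently.

servo_tool --pt "-0.02 -0.02 0.25 0 0 0 42" --pt "-0.02 -0.02 0.45 0 0 0 42" --pt "-0.02 -0.02 0.58 0 0 0 42" --pt "-0.02 -0.02 0.58 0 0 0 42" --pt "-0.02 -0.02 0.58 0 0 0 42" --pt "-0.02 0.01 0.58 0 0 0 42" --pt "-0.02 0.03 0.58 0 0 0 42" --pt "-0.02 0.05 0.58 0 0 0 42"

```text
time: 20.47
tool_pos: [0.4807, 0.1628, 0.1087]
ee_rot: [-3.14, -0.003, -0.148]
wrist_force: [-0.0, 0.2, 1.6]
width: 0.0422
finger_force: 0.5
```

servo_tool --pt "0 0.02 0 0 0 0 42" --pt "0 0.05 0 0 0 0 42" --pt "0 0.09 0 0 0 0 42" --pt "0 0.13 0 0 0 0 42" --pt "0 0.17 0 0 0 0 42" --pt "0 0.21 0 0 0 0 42" --pt "0 0.25 0 0 0 0 42" --pt "0 0.29 0 0 0 0 42" --pt "0 0.33 0 0 0 0 42" --pt "0 0.37 0 0 0 0 42" --pt "0 0.41 0 0 0 0 42" --pt "0 0.44 0 0 0 0 42"

```text
time: 21.47
tool_pos: [0.4729, 0.1185, 0.1068]
ee_rot: [3.141, 0.0, -0.148]
wrist_force: [0.1, 1.5, 0.7]
width: 0.0422
finger_force: 0.5
```

```bash
python3 f.py 2 q2
```

```text
21.5667 [0.4729 0.1183 0.1068] [ 3.1407  0.0002 -0.1484] F [ 0.1416 -0.5594  0.4369] [0.255  0.0597 0.2936] 0.04240473213480641
```

servo_tool --pt "0 -0.03 0 0 0 0 42" --pt "0 -0.03 -0.1 0 0 0 42" --pt "0 -0.03 -0.5 0 0 0 42" --pt "0 -0.03 -0.9 0 0 0 42" --pt "0.2 0.1 -1 0 0 0 42"

```text
time: 21.98
tool_pos: [0.4926, 0.1086, 0.2152]
ee_rot: [-3.137, -0.01, -0.144]
wrist_force: [2.5, -0.7, 1.5]
width: 0.0422
finger_force: 0.0
```

servo_tool --pt "0.2 0.1 -0.28 0 0 0 42" --pt "0.6 0.12 -0.28 0 0 0 42" --pt "0.86 0.12 -0.28 0 0 0 42" --pt "0.86 0.12 -0.28 0 0 0 42" --pt "0.86 0.12 -0.28 0 0 0 42" --pt "0.86 0.12 -0.28 0 0 0 42" --pt "0.86 0.12 -0.28 0 0 0 42" --pt "0.86 0.12 -0.28 0 0 0 42"

```text
time: 22.65
tool_pos: [0.5738, 0.0821, 0.2355]
ee_rot: [3.142, -0.0, -0.147]
wrist_force: [-0.4, -0.6, 0.9]
width: 0.0422
finger_force: 0.0
```

```bash
cat > dial.py <<'E'
from h import *
import sys
rs=[]
def rd(im):
    b,g,r=[x.astype(int) for x in cv2.split(im)]
    red=(r>140)&(g<70)&(b<70)
    red[:100]=0; red[300:]=0; red[:,:200]=0; red[:,450:]=0
    v,u=np.where(red)
    white=(r>190)&(g>190)&(b>180); white[:140]=0; white[250:]=0; white[:,:250]=0; white[:,400:]=0
    wv,wu=np.where(white)
    r0,r1=np.percentile(wv,[5,95]).astype(int); c0,c1=np.percentile(wu,[2,98]).astype(int)
    sub=(g+b+r)[r0:r1,c0+4:c1-4].astype(float); isr=red[r0:r1,c0+4:c1-4]
    w=np.where(isr,0,np.clip(300-sub,0,None)); uu=np.arange(c0+4,c1-4)
    # red in same rows
    k=(v>=r0)&(v<r1); line=(w.sum(0)*uu).sum()/max(w.sum(),1)
    fit=np.polyfit(v[k],u[k],1) if k.sum()>10 else None
    return np.mean(u[k]),line,(r0,r1,c0,c1),v.min(),v.max(),[u[v==x].mean() for x in (v.max()-3,v.max()-1)],w.sum()
if __name__=="__main__":
    np.set_printoptions(precision=4,suppress=True)
    for i in range(3):
        im=robot.snapshot("wrist")[:,:,::-1]
        try: print(rd(im))
        except Exception as e: print(e)
    o=robot.get_obs(); print(o["time"],o["tool_pos"],o["ee_rot"])
    cv2.imwrite(f"pics/{sys.argv[1]}.png",im)
    cv2.imwrite(f"pics/{sys.argv[1]}c.png",cv2.resize(im[140:260,220:420],(800,480),interpolation=2))
    print("d1:",rd(cv2.imread("pics/d1.png")))
E
python3 dial.py d2
```

```text
(np.float64(316.6933962264151), np.float64(313.4705120735418), (np.int64(175), np.int64(248), np.int64(267), np.int64(365)), np.int64(158), np.int64(228), [np.float64(316.0), np.float64(316.0)], np.float64(123576.0))
(np.float64(316.7251184834123), np.float64(313.4344876107912), (np.int64(175), np.int64(248), np.int64(267), np.int64(365)), np.int64(152), np.int64(228), [np.float64(316.5), np.float64(316.0)], np.float64(123656.0))
(np.float64(316.7251184834123), np.float64(313.54296322776685), (np.int64(175), np.int64(248), np.int64(267), np.int64(365)), np.int64(155), np.int64(228), [np.float64(316.5), np.float64(316.0)], np.float64(123082.0))
22.8 [0.5741 0.082  0.2355] [-3.1415 -0.0007 -0.1471]
d1: (np.float64(307.7410071942446), np.float64(324.76820340324497), (np.int64(177), np.int64(216), np.int64(284), np.int64(362)), np.int64(158), np.int64(230), [np.float64(307.5), np.float64(307.0)], np.float64(10108.0))
```

View pics/d2c.png

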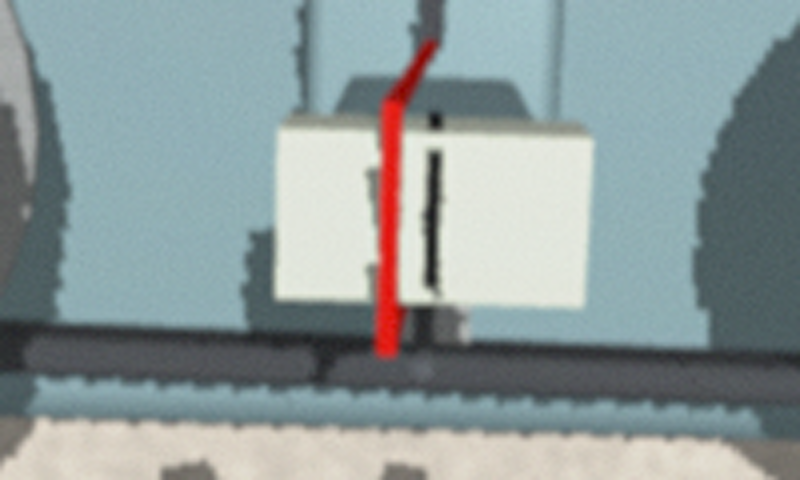

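The pointer is at u≈317 and the line at u≈328. That is about 10.7 px, or 5.2 mm, so about 12.4 g is still missing. Pushing the poise a further 12.4 mm.

servo_tool --pt "-0.35 -0.1 0 0 0 0 42" --pt "-0.7 -0.2 0 0 0 0 42" --pt "-1 -0.25 0 0 0 0 42"

```text
time: 23.05
tool_pos: [0.4776, 0.1219, 0.2346]
ee_rot: [-3.141, 0.001, -0.147]
wrist_force: [0.3, 0.1, 1.7]
width: 0.0422
finger_force: 0.0
```

servo_tool --pt "-0.06 0 0.1 0 0 0 42" --pt "-0.06 0 0.45 0 0 0 42" --pt "-0.06 0 0.8 0 0 0 42" --pt "-0.06 0 0.9 0 0 0 42"

```text
time: 23.38
tool_pos: [0.4698, 0.1217, 0.14]
ee_rot: [3.139, 0.008, -0.147]
wrist_force: [-1.0, 0.7, -0.5]
width: 0.042
finger_force: 0.0
```

servo_tool --pt "0 0 0.2 0 0 0 42" --pt "0 0 0.38 0 0 0 42" --pt "0 0 0.38 0 0 0 42" --pt "0 0.03 0.38 0 0 0 42" --pt "0 0.06 0.38 0 0 0 42" --pt "0 0.09 0.38 0 0 0 42" --pt "0 0.12 0.38 0 0 0 42" --pt "0 0.14 0.38 0 0 0 42" --pt "0 0.154 0.38 0 0 0 42" --pt "0 0.154 0.38 0 0 0 42" --pt "0 0.154 0.38 0 0 0 42"

```text
time: 24.3
tool_pos: [0.4712, 0.1064, 0.1071]
ee_rot: [3.141, -0.0, -0.148]
wrist_force: [-0.5, 0.9, -0.7]
width: 0.0421
finger_force: 0.0
```

servo_tool --pt "0 -0.03 0 0 0 0 42" --pt "0 -0.03 -0.1 0 0 0 42" --pt "0 -0.03 -0.5 0 0 0 42" --pt "0 -0.03 -0.9 0 0 0 42" --pt "0.2 0 -1 0 0 0 42"

```text
time: 24.72
tool_pos: [0.4921, 0.1052, 0.2152]
ee_rot: [-3.138, -0.01, -0.145]
wrist_force: [0.8, 1.4, 1.0]
width: 0.0417
finger_force: 0.0
```

servo_tool --pt "0.2 0.05 -0.28 0 0 0 42" --pt "0.6 0.1 -0.28 0 0 0 42" --pt "0.86 0.1 -0.28 0 0 0 42" --pt "0.86 0.1 -0.28 0 0 0 42" --pt "0.86 0.1 -0.28 0 0 0 42" --pt "0.86 0.1 -0.28 0 0 0 42" --pt "0.86 0.1 -0.28 0 0 0 42" --pt "0.86 0.1 -0.28 0 0 0 42" --pt "0.86 0.1 -0.28 0 0 0 42" --pt "0.86 0.1 -0.28 0 0 0 42" --pt "0.86 0.1 -0.28 0 0 0 42" --pt "0.86 0.1 -0.28 0 0 0 42"

```text
time: 25.72
tool_pos: [0.5744, 0.0814, 0.2352]
ee_rot: [3.142, -0.0, -0.148]
wrist_force: [-0.5, -0.2, -0.1]
width: 0.0419
finger_force: 0.0
```

```bash
cat > dial.py <<'E'
from h import *
import sys
def rd(im):
    "red column and index line column over the dial's top rows"
    b,g,r=[x.astype(int) for x in cv2.split(im)]
    red=(r>140)&(g<70)&(b<70); red[:178]=0; red[212:]=0; red[:,280:360]=red[:,280:360]; red[:,:280]=0; red[:,370:]=0
    v,u=np.where(red); mx=np.max([r,g,b],0).astype(float)
    w=np.clip(150-mx,0,None); w[:178]=0; w[210:]=0; w[:,:318]=0; w[:,338:]=0
    lv,lu=np.indices(w.shape)
    return round(u.mean(),2),round((w*lu).sum()/w.sum(),2),round((w*lv).sum()/w.sum(),1)
if __name__=="__main__":
    np.set_printoptions(precision=4,suppress=True)
    for i in range(4):
        im=robot.snapshot("wrist")[:,:,::-1]; print(rd(im))
    o=robot.get_obs(); print(o["time"],o["tool_pos"],o["ee_rot"])
    cv2.imwrite(f"pics/{sys.argv[1]}.png",im)
    cv2.imwrite(f"pics/{sys.argv[1]}c.png",cv2.resize(im[140:260,220:420],(800,480),interpolation=2))
    for n in ("d1","d2"): print(n,rd(cv2.imread(f"pics/{n}.png")))
E
python3 dial.py d3
```

```text
(np.float64(325.58), np.float64(321.72), np.float64(194.9))
(np.float64(325.53), np.float64(321.7), np.float64(194.4))
(np.float64(325.5), np.float64(321.66), np.float64(194.1))
(np.float64(325.47), np.float64(321.6), np.float64(194.0))
25.9167 [0.5746 0.0812 0.2349] [ 3.1415 -0.     -0.1477]
d1 (np.float64(307.77), np.float64(324.79), np.float64(194.8))
d2 (np.float64(316.87), np.float64(327.66), np.float64(193.8))
```

View pics/d3c.png

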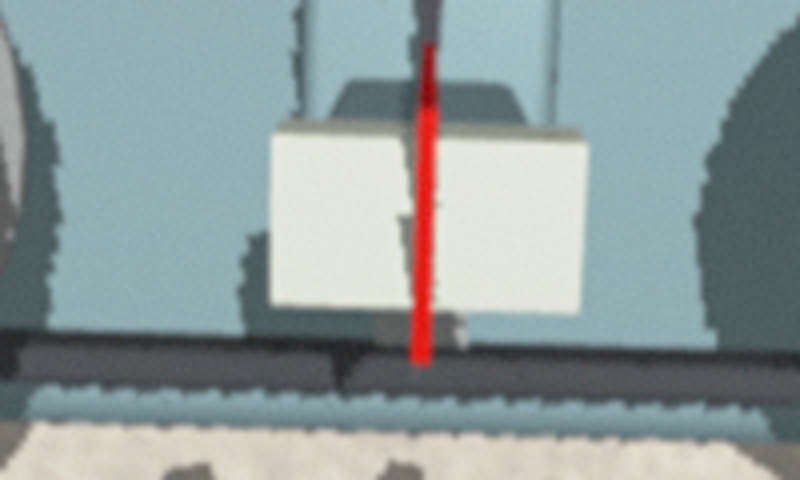

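```bash
cat > ed.py <<'E'
from dial import *
def edges(im):
    "white-plate left/right subpixel edges over rows 180-208"
    g=cv2.GaussianBlur(im,(1,3),0).astype(float).min(2); L=[];R=[]
    for v in range(180,208):
        row=g[v]; th=180
        l=next(i for i in range(270,310) if row[i]<th<=row[i+1] and row[i+4]>th); L.append(l+(th-row[l])/(row[l+1]-row[l]))
        q=next(i for i in range(385,345,-1) if row[i]<th<=row[i-1] and row[i-4]>th); R.append(q-(th-row[q])/(row[q-1]-row[q]))
    return np.mean(L),np.mean(R)
def off(im):
    l,r=edges(im); u,line,_=rd(im); return dict(l=round(l,2),r=round(r,2),mid=round((l+r)/2,2),red=u,line=line)
if __name__=="__main__":
    for n in ("d1","d2"): print(n,off(cv2.imread(f"pics/{n}.png")))
    for i in range(3): print(off(robot.snapshot("wrist")[:,:,::-1]))
    print(robot.get_obs()["time"])
E
python3 ed.py
```

```text
d1 {'l': np.float64(285.61), 'r': np.float64(364.23), 'mid': np.float64(324.92), 'red': np.float64(307.77), 'line': np.float64(324.79)}
d2 {'l': np.float64(288.53), 'r': np.float64(367.07), 'mid': np.float64(327.8), 'red': np.float64(316.87), 'line': np.float64(327.66)}
{'l': np.float64(287.11), 'r': np.float64(365.88), 'mid': np.float64(326.49), 'red': np.float64(325.42), 'line': np.float64(321.61)}
{'l': np.float64(287.1), 'r': np.float64(365.85), 'mid': np.float64(326.48), 'red': np.float64(325.43), 'line': np.float64(321.59)}
{'l': np.float64(287.09), 'r': np.float64(365.85), 'mid': np.float64(326.47), 'red': np.float64(325.46), 'line': np.float64(321.58)}
26.0667
```

The line sits under the pointer, about 0.44 mm off, so about 1 g is missing. One more fine push of 1.1 mm.

servo_tool --pt "-0.35 -0.05 0 0 0 0 42" --pt "-0.7 -0.1 0 0 0 0 42" --pt "-1 -0.13 0 0 0 0 42"

```text
time: 26.32
tool_pos: [0.4762, 0.1092, 0.2343]
ee_rot: [3.142, 0.002, -0.148]
wrist_force: [-0.5, 1.1, 1.3]
width: 0.0419
finger_force: 0.0
```

servo_tool --pt "-0.06 0 0.1 0 0 0 42" --pt "-0.06 0 0.45 0 0 0 42" --pt "-0.06 0 0.8 0 0 0 42" --pt "-0.06 0 0.9 0 0 0 42"

```text
time: 26.65
tool_pos: [0.4682, 0.1095, 0.1398]
ee_rot: [3.139, 0.008, -0.147]
wrist_force: [-1.1, -0.2, -1.2]
width: 0.0419
finger_force: 0.0
```

servo_tool --pt "0 0 0.2 0 0 0 42" --pt "0 0 0.38 0 0 0 42" --pt "0 0 0.38 0 0 0 42" --pt "0 0 0.38 0 0 0 42" --pt "0 0.01 0.38 0 0 0 42" --pt "0 0.02 0.38 0 0 0 42" --pt "0 0.03 0.38 0 0 0 42" --pt "0 0.036 0.38 0 0 0 42" --pt "0 0.041 0.38 0 0 0 42" --pt "0 0.041 0.38 0 0 0 42" --pt "0 0.041 0.38 0 0 0 42"

```text
time: 27.57
tool_pos: [0.4713, 0.1057, 0.1073]
ee_rot: [-3.141, -0.001, -0.148]
wrist_force: [-0.0, 1.1, 1.1]
width: 0.0419
finger_force: 0.2
```

servo_tool --pt "0 -0.03 0 0 0 0 42" --pt "0 -0.03 -0.1 0 0 0 42" --pt "0 -0.03 -0.5 0 0 0 42" --pt "0 -0.03 -0.9 0 0 0 42" --pt "0.2 0 -1 0 0 0 42"

```text
time: 27.98
tool_pos: [0.4919, 0.1039, 0.2152]
ee_rot: [-3.138, -0.01, -0.146]
wrist_force: [2.1, -0.3, 0.7]
width: 0.0416
finger_force: 0.0
```

servo_tool --pt "0.2 0.05 -0.28 0 0 0 42" --pt "0.6 0.1 -0.28 0 0 0 42" --pt "0.86 0.1 -0.28 0 0 0 42" --pt "0.86 0.1 -0.28 0 0 0 42" --pt "0.86 0.1 -0.28 0 0 0 42" --pt "0.86 0.1 -0.28 0 0 0 42" --pt "0.86 0.1 -0.28 0 0 0 42" --pt "0.86 0.1 -0.28 0 0 0 42" --pt "0.86 0.1 -0.28 0 0 0 42" --pt "0.86 0.1 -0.28 0 0 0 42" --pt "0.86 0.1 -0.28 0 0 0 42" --pt "0.86 0.1 -0.28 0 0 0 42"

```text
time: 28.98
tool_pos: [0.5742, 0.0803, 0.2351]
ee_rot: [3.142, -0.0, -0.148]
wrist_force: [-0.4, 0.3, 0.9]
width: 0.0416
finger_force: 0.0
```

```bash
python3 ed.py
```

```text
d1 {'l': np.float64(285.61), 'r': np.float64(364.23), 'mid': np.float64(324.92), 'red': np.float64(307.77), 'line': np.float64(324.79)}
d2 {'l': np.float64(288.53), 'r': np.float64(367.07), 'mid': np.float64(327.8), 'red': np.float64(316.87), 'line': np.float64(327.66)}
{'l': np.float64(285.18), 'r': np.float64(363.83), 'mid': np.float64(324.51), 'red': np.float64(323.54), 'line': np.float64(319.84)}
{'l': np.float64(285.09), 'r': np.float64(363.78), 'mid': np.float64(324.43), 'red': np.float64(323.53), 'line': np.float64(319.85)}
{'l': np.float64(285.09), 'r': np.float64(363.76), 'mid': np.float64(324.42), 'red': np.float64(323.47), 'line': np.float64(319.74)}
29.1333
```

servo_tool --pt "-0.35 -0.05 0 0 0 0 42" --pt "-0.7 -0.1 0 0 0 0 42" --pt "-1 -0.13 0 0 0 0 42"

```text
time: 29.38
tool_pos: [0.476, 0.1081, 0.2343]
ee_rot: [3.142, 0.002, -0.148]
wrist_force: [0.3, 0.2, 0.1]
width: 0.042
finger_force: 0.0
```

servo_tool --pt "-0.06 0 0.1 0 0 0 42" --pt "-0.06 0 0.45 0 0 0 42" --pt "-0.06 0 0.8 0 0 0 42" --pt "-0.06 0 0.9 0 0 0 42"

```text
time: 29.72
tool_pos: [0.4681, 0.1084, 0.1398]
ee_rot: [3.139, 0.008, -0.147]
wrist_force: [-0.3, -1.0, -1.2]
width: 0.0421
finger_force: 0.0
```

servo_tool --pt "0 0 0.2 0 0 0 42" --pt "0 0 0.38 0 0 0 42" --pt "0 0 0.38 0 0 0 42" --pt "0 0 0.38 0 0 0 42" --pt "0 0.01 0.38 0 0 0 42" --pt "0 0.02 0.38 0 0 0 42" --pt "0 0.03 0.38 0 0 0 42" --pt "0 0.036 0.38 0 0 0 42" --pt "0 0.04 0.38 0 0 0 42" --pt "0 0.04 0.38 0 0 0 42" --pt "0 0.04 0.38 0 0 0 42"

```text
time: 30.63
tool_pos: [0.4711, 0.1048, 0.1073]
ee_rot: [-3.141, -0.001, -0.148]
wrist_force: [1.6, 0.8, 0.9]
width: 0.0419
finger_force: 0.4
```

servo_tool --pt "0 -0.03 0 0 0 0 42" --pt "0 -0.03 -0.1 0 0 0 42" --pt "0 -0.03 -0.5 0 0 0 42" --pt "0 -0.03 -0.9 0 0 0 42" --pt "0.2 0 -1 0 0 0 42"

```text
time: 31.05
tool_pos: [0.4917, 0.1029, 0.2151]
ee_rot: [-3.139, -0.01, -0.146]
wrist_force: [1.2, 0.6, 1.7]
width: 0.0421
finger_force: 0.0
```

servo_tool --pt "0.2 0.03 -0.28 0 0 0 42" --pt "0.6 0.08 -0.28 0 0 0 42" --pt "0.86 0.08 -0.28 0 0 0 42" --pt "0.86 0.08 -0.28 0 0 0 42" --pt "0.86 0.08 -0.28 0 0 0 42" --pt "0.86 0.08 -0.28 0 0 0 42" --pt "0.86 0.08 -0.28 0 0 0 42" --pt "0.86 0.08 -0.28 0 0 0 42" --pt "0.86 0.08 -0.28 0 0 0 42" --pt "0.86 0.08 -0.28 0 0 0 42" --pt "0.86 0.08 -0.28 0 0 0 42" --pt "0.86 0.08 -0.28 0 0 0 42"

```text
time: 32.05
tool_pos: [0.5744, 0.0812, 0.2352]
ee_rot: [3.142, -0.0, -0.148]
wrist_force: [-0.5, -0.1, -0.3]
width: 0.0423
finger_force: 0.0
```

```bash
python3 ed.py
```

```text
d1 {'l': np.float64(285.61), 'r': np.float64(364.23), 'mid': np.float64(324.92), 'red': np.float64(307.77), 'line': np.float64(324.79)}
d2 {'l': np.float64(288.53), 'r': np.float64(367.07), 'mid': np.float64(327.8), 'red': np.float64(316.87), 'line': np.float64(327.66)}
{'l': np.float64(287.13), 'r': np.float64(365.78), 'mid': np.float64(326.45), 'red': np.float64(326.4), 'line': np.float64(322.6)}
{'l': np.float64(287.07), 'r': np.float64(365.73), 'mid': np.float64(326.4), 'red': np.float64(326.36), 'line': np.float64(322.56)}
{'l': np.float64(287.02), 'r': np.float64(365.71), 'mid': np.float64(326.36), 'red': np.float64(326.31), 'line': np.float64(322.56)}
32.2
```

The pointer is at u=326.3 and the line at u=326.3, which is level, and the readings are steady. The gripper is clear of everything, so I'm handing in.

```bash
python3 -c "
from bench import robot
print(robot.close_job())"
```

```text
the job is handed in; nothing more can be done
None
```

The job is handed in: both 200 g weights stand on the platform, the poise is about 55 to 57 mm along its bar, and the beam floated level with the pointer at rest over the index line (bowl about 456 g).

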